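# Seat the lens cell on its bayonet mount and hold it home

## Robot

A 6-joint arm with a two-finger parallel gripper is mounted at the origin on a cart in front of the work surface, level with it; the furniture and walls round the work are solid. World frame = base frame: x ahead of the robot, y to its left, z up, the work surface at z = 0. Lengths are in m, angles in rad, forces in N, time in s.
With the tool pointing down it reaches from about 0.25 to 0.725 m from the base axis. Payload 9.7 kg.
Tool frame: the origin (TCP) lies between the finger pads; the fingertips stand 8 mm ahead of it and the grasp point (between the pads) lies 11 mm behind it; z points along the fingers, x is the direction in which the jaws open and shut, and the axes are right-handed (so a half turn about z gives the same grasp; the last joint's range is limited). The gripper opens to 85 mm and grips with 20 to 120 N. Pads are 22 mm wide; open, the fingers measure 114 mm over their backs; the gripper's body (76 mm by 85 mm) begins 54 mm behind the grasp point. The pads swing forward as they close: fully open they stand 13 mm farther back than shut.
Start: joints at [1.193, 0.087, 0.176, 1.66, 0, 1.571], TCP at [0.203, 0.511, 0.239] pointing down, gripper open.
Joint ranges: [-3.13, 3.13], [-0.85, 1.81], [-1.15, 1.24], [-2.2, 2.28], [-1.44, 1.52], [-3.14, 3.14]. Speed limits (rad/s): [2.22, 2.22, 2.57, 3.14, 3.14, 3.14].

## Interface

Orientations are given as a unit quaternion [w, x, y, z].
In Python, from plant import get_state, imaging, job gives the robot as it stands. The module is installed in compiled form; this text tells all that it offers.
- The arm moves only by the tool play_rows, never from a script. Its arguments are lists of equal length, an entry for each row: "delta_pos": the shift along the tool's x, y, z in cm, a list of three; "delta_rot": the turn, a rotation vector about the tool's x, y, z in degrees, a list of three; "fingers": the opening in per cent of the stroke, from 0 (shut) to 100 (fully open). A call has 1 to 10 rows; each row shifts and turns the commanded pose from where the row before left it, along the tool's axes as they then stand; what a row does not reach is not made up. A row lasts 1/10 s, in which the tool goes at most 50 mm and 8.59 degrees, less where a joint would pass 70% of its speed; a pose out of reach is approached as far as the arm can. A call with a gripper value outside its range is refused whole. The fingers move at their own pace and stop on an object; the grip force is fixed at half the most. Time passes only in rows, so rows that do not move let the fingers close. It gives the time, the measured TCP pose, the force and the opening at its end, in the units of the state.
- get_state(): the state, without advancing time (a new reading comes with each control period).
- imaging.grab_frame(name): name is "side" or "top"; returns a dict with "pixels" (400x640x3 uint8, red, green, blue), "fov_y" (degrees; the focal length in pixels is half the picture's height over the tangent of half this angle, whatever the lens; pixels are square), "cx", "cy" (the principal point, pixels), "eye" and "orientation" of the camera in the world. Camera axes: x right, y down, z forward; pixel columns grow to the right and rows downward; lengths in m; the calibration is good to about 2 mm. A picture is of the moment at which its call begins. There is no depth.
- job.close_job(): hands the job in, once; it reports no verdict.
Trained networks look in a picture, given as the dict that the camera call returned (one of the last four; its "shot" number tells which), for a name from the list of things; names that differ only in an ending like _2 or _b are one class to them, and where a whole thing is asked for, a point or a joint stands for the part that bears it (a point fixed in the world has none). Each returns a list of dicts, best first, with "confidence" (0 to 1); they miss things now and then, are a little off and sometimes report something else, mostly with a low value. They report only what shows in the picture. A call takes as long as a camera call.
- imaging.search_frame(picture, thing): "xy" ([column, row] in pixels, amid what is visible of it).
- imaging.cut_out(picture, thing): "region" (400x640 bool, what is visible of it) and "xy" ([column, row] in pixels, amid what is visible of it).
The state is a dict: "clock": time; "joints": joint angles; "joint_velocities": joint speeds; "effort": joint torques, N m; "eef_pos": TCP position; "ee_rot": TCP orientation; "contact_force": force on the tool from outside, world axes, zero at the start; "ft_torque": the same for the moment, N m; "gripper_width": opening from 0.0 (shut) to 1.0 (fully open).
Only numpy, scipy, OpenCV 4.12 (cv2) and the standard library are available. Lean on these libraries where they do the work, as an engineer would, in place of code of your own. Each camera call takes 0.05 s, during which the arm holds its last target.

## Task

The knurled lens cell of the microscope sits on the bayonet mount (a steel pillar), but only on top of the three pins. Grip it, turn it until its hidden keyways drop over the pins, push it down against the spring until it is fully home on the flat seat, and finish while still holding it pushed home, so that a colleague can tighten the locking screw. Leave the tin and the loupe beside it where they are.

Things in the scene. Friction and masses are not known exactly. Their poses are not given: they have to be found in the camera images.
- cell_centre (a point): Centre, half-way up, of the lens cell: upright bare aluminium cup, 56 mm diameter, 44 mm high, knurled side (grip anywhere round it), round window on top, open below, 0.10-0.20 kg; z is its axis. At the start this point is 34 mm above the seat (rim resting on the pins); home it is 22 mm above. To find the drop, press lightly while turning; let go, the spring lifts it several mm.
- cell_rim (a point): Centre of the cell's lower rim, 22 mm under its centre. Inside the rim are three keyways 120 degrees apart, 12 mm wide, 16 mm high, unseen, at an untold angle. They meet the pins after the cell turns 25 to 78 degrees clockwise seen from above (or 42 to 95 the other way) from its start, and pass within about 7 degrees of true. The bore has 1.5 mm play on the spigot.
- mount_seat (a point): Centre of the mount's flat round seat, 72 mm across, 100 mm above the table, z up. The mount is a steel pillar fixed to the table: foot 84 mm across and 10 mm high with four small screws, waist 46 mm across, then the head that carries the seat. A small knurled locking screw (10 mm) sticks out 10 mm from the head towards -x, 7 mm below the seat; it needs no touching.
- spigot_top (a point): Top centre of the spigot, 36 mm across, that rises 32 mm from the seat inside the cell. Three radial pins on it, 6 mm thick, 120 degrees apart, tops 12 mm above the seat, ends 23.5 mm from the axis; hidden by the cell and at another untold angle each time (this frame does not show it).
- plunger (a joint): Spring plunger on top of the spigot, inside the cell: 0 out, 0.006 (m) when the cell is home. The cell's 12 mm way to home is free for the first 6 mm, then the plunger pushes it up with about 4 N, rising to 7 N at home.
- grease_tin_centre (a point): Centre of a bystander: a round tin with a lid, 64 mm in diameter and 40 mm high, upright on the table.
- loupe_centre (a point): Centre of a bystander: a folding loupe lying flat, 33 x 68 x 18 mm.

How it is judged:
On the way, in this order (a step that is already met when the one before it is completed fails the run):
1. the cell is taken in the fingers while it still rests on the pins (contact force between the fingers and cell above 2 N and z of cell_centre in the frame of mount_seat above 0.0315 m and horizontal distance between cell_centre and mount_seat below 0.004 m), for 0.1 s.
2. its keyways have dropped over the pins (z of cell_centre in the frame of mount_seat below 0.0295 m and horizontal distance between cell_centre and mount_seat below 0.004 m), for 0.1 s.
At the end, for the whole second after the job is handed in: the cell is within 1.7 mm of fully home on the seat, centred on it within 3 mm, upright within 0.06 rad, at rest, and the gripper's fingers are still holding it there (more than 2 N on it) (z of cell_centre in the frame of mount_seat below 0.0237 m and horizontal distance between cell_centre and mount_seat below 0.003 m and angle between cell_centre's own z axis and vertical below 0.06 rad and linear speed of cell below 0.01 m/s and contact force between the fingers and cell above 2 N); the arm keeps its last pose, push and grip.
It fails at once if the tin or the loupe is shifted by more than 15 mm (distance of any of grease_tin_centre, loupe_centre from where it was at the start of the episode above 0.015 m).
It also fails if it takes over 35 s, if anything falls off the work surface, if the arm or the gripper's body presses on something with over 40 N, if the wrist force passes 120 N, or if a joint passes its speed limit or range.

## Working session

There is one attempt and no reset: what is moved stays moved. The work goes in short steps, Python scripts to look and compute and a tool call to move; the robot and the scene stay as the last step left them, time stands still between calls to the robot, and variables do not carry over. Pictures are saved under pics/ and viewed, and the job is handed in when it is done.

Besides the shell and the picture viewer there is one more tool, called after ">>>" as name(argument=value, ...), one argument or row to a line, values as JSON. play_rows: Moves the arm, as the interface text tells. Its arguments: {"type":"object","properties":{"delta_pos":{"type":"array"},"delta_rot":{"type":"array"},"fingers":{"type":"array"}},"required":["delta_pos","delta_rot","fingers"]}

```bash
mkdir -p pics
cat > h.py <<'E'
import numpy as np, cv2
from scipy.spatial.transform import Rotation as R
from plant import get_state, imaging, job
def ray(p,xy):
    f=200/np.tan(np.radians(p["fov_y"])/2)
    q=p["orientation"]; r=R.from_quat([q[1],q[2],q[3],q[0]])
    d=r.apply([(xy[0]-p["cx"])/f,(xy[1]-p["cy"])/f,1.]); return np.array(p["eye"]),d/np.linalg.norm(d)
def proj(p,X):
    f=200/np.tan(np.radians(p["fov_y"])/2)
    q=p["orientation"]; r=R.from_quat([q[1],q[2],q[3],q[0]])
    c=r.inv().apply(np.array(X)-p["eye"]); c=np.atleast_2d(c); return np.c_[p["cx"]+f*c[:,0]/c[:,2],p["cy"]+f*c[:,1]/c[:,2]]
def tri(rs):
    A=sum(np.eye(3)-np.outer(d,d) for e,d in rs); b=sum((np.eye(3)-np.outer(d,d))@e for e,d in rs); return np.linalg.solve(A,b)
E
python3 - <<'E'
from h import *
s=get_state(); print({k:np.round(v,3) for k,v in s.items()})
P={n:imaging.grab_frame(n) for n in("side","top")}
for n,p in P.items():
    print(n,p["pixels"].shape,p["fov_y"],p["cx"],p["cy"],p["eye"],p["orientation"])
    cv2.imwrite(f"pics/{n}0.png",p["pixels"][:,:,::-1])
for t in("cell_centre","mount_seat","grease_tin_centre","loupe_centre"):
    for n,p in P.items():
        r=imaging.cut_out(p,t)
        for a in r[:2]:
            ys,xs=np.nonzero(a["region"]); print(t,n,a["confidence"],a["xy"],len(xs),(xs.min(),xs.max(),ys.min(),ys.max()) if len(xs) else 0)
E
```

```text
{'clock': np.float64(0.0), 'joints': array([1.193, 0.087, 0.175, 1.66 , 0.   , 1.571]), 'joint_velocities': array([-0.001,  0.001, -0.   ,  0.001, -0.001,  0.001]), 'effort': array([-3.0000e-03, -5.2039e+01,  4.6480e+01,  1.6000e-02, -0.0000e+00,
        0.0000e+00]), 'eef_pos': array([0.203, 0.511, 0.239]), 'ee_rot': array([ 0.   ,  0.827,  0.562, -0.001]), 'contact_force': array([-0.616, -1.286, -0.561]), 'ft_torque': array([0.02 , 0.016, 0.029]), 'gripper_width': np.float64(1.002)}
side (400, 640, 3) 56.215449892601406 319.43529316297173 202.6334052198686 [-0.00137743  0.94170805  0.58559839] [ 0.10631003 -0.22353736  0.85651215 -0.45289753]
top (400, 640, 3) 46.63889924004039 316.9765231686379 202.86661207671204 [0.19526639 0.3175245  0.95976387] [-0.0436798   0.70969563 -0.70179401  0.04369603]
cell_centre side 0.64 [316.2, 182.4] 54 (np.int64(309), np.int64(321), np.int64(176), np.int64(193))
cell_centre side 0.44 [349.1, 233.0] 165 (np.int64(336), np.int64(354), np.int64(225), np.int64(239))
cell_centre top 0.68 [330.8, 168.8] 871 (np.int64(317), np.int64(348), np.int64(153), np.int64(186))
mount_seat side 0.93 [319.5, 221.3] 730 (np.int64(298), np.int64(332), np.int64(190), np.int64(236))
mount_seat top 0.92 [326.5, 186.3] 688 (np.int64(311), np.int64(350), np.int64(163), np.int64(201))
grease_tin_centre side 0.97 [337.7, 252.9] 735 (np.int64(327), np.int64(354), np.int64(238), np.int64(267))
grease_tin_centre top 0.77 [294.6, 235.7] 812 (np.int64(277), np.int64(308), np.int64(218), np.int64(249))
loupe_centre side 0.74 [347.6, 233.4] 147 (np.int64(338), np.int64(354), np.int64(226), np.int64(238))
loupe_centre top 0.57 [326.1, 225.1] 487 (np.int64(311), np.int64(344), np.int64(216), np.int64(231))
```

Run:
```python
import cv2
for n,(x,y) in {"side":(240,130),"top":(240,110)}.items():
    a=cv2.imread(f"pics/{n}0.png")[y:y+150,x:x+200]; cv2.imwrite(f"pics/{n}0z.png",cv2.resize(a,None,fx=4,fy=4,interpolation=cv2.INTER_CUBIC))
```

```text
(no output)
```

View pics/side0.png

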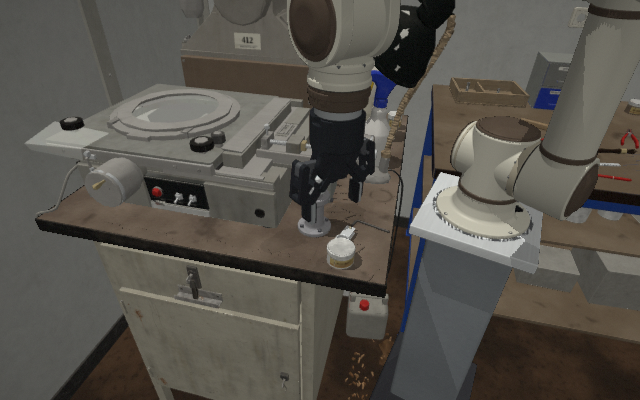

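View pics/side0z.png

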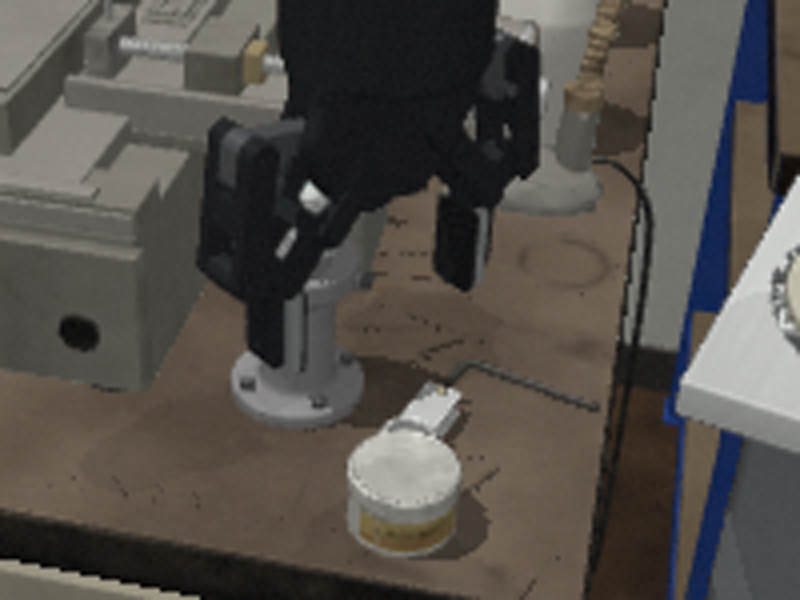

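View pics/top0z.png

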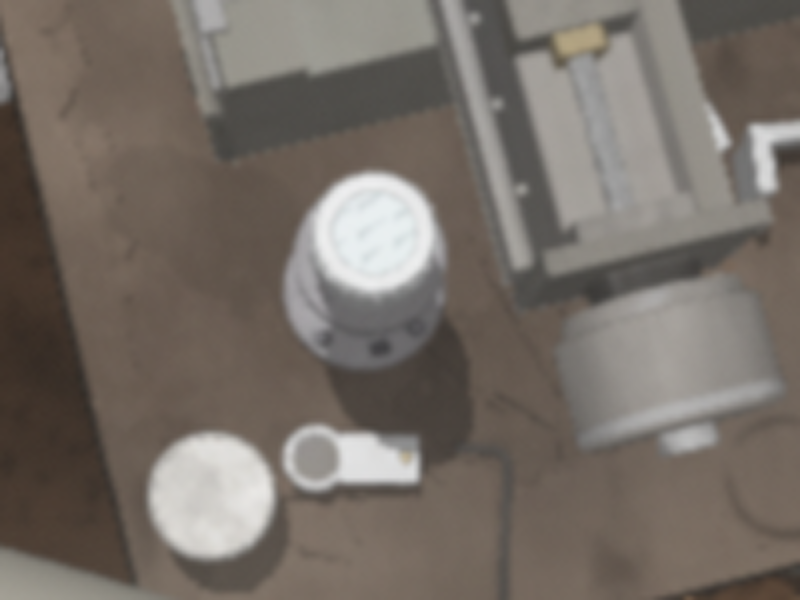

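View pics/top0.png

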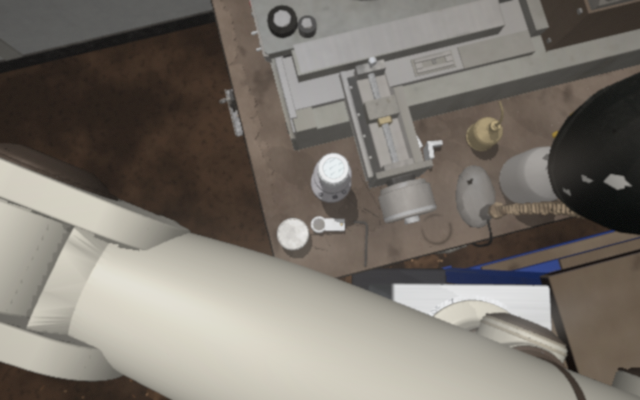

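Run:
```python
from h import *
s=get_state()
P={n:imaging.grab_frame(n) for n in("side","top")}
for n,p in P.items():
    q=p["orientation"];print(n,R.from_quat([q[1],q[2],q[3],q[0]]).as_matrix().round(2).tolist())
    for X in ([0,0,0],s["eef_pos"],[.2,.5,0],[.4,0,0],[0,.4,0]): print(X,proj(p,X).round())
for t,a,b in(("tin",(341,245),(293,235)),):
    print(t,tri([ray(P["side"],a),ray(P["top"],b)]))
# tin: lid circle centre side zoom(404,470)/4 ; top zoom (212,495)/4
a=(240+404/4,130+470/4);b=(240+212/4,110+495/4)
for n,c in(("side",a),("top",b)):
    e,d=ray(P[n],c); print(n,e+d*(0.04-e[2])/d[2])
b=(240+375/4,110+233/4); e,d=ray(P["top"],b); print("cell top",e+d*(0.156-e[2])/d[2])
b=(240+365/4,110+291/4); e,d=ray(P["top"],b); print("foot",e+d*(0.01-e[2])/d[2])
a=(240+297/4,130+385/4); e,d=ray(P["side"],a); print("foot",e+d*(0.01-e[2])/d[2])
```

```text
side [[-0.88, -0.29, 0.38], [-0.48, 0.49, -0.73], [0.02, -0.82, -0.57]]
[0, 0, 0] [[481. 210.]]
[0.20288748 0.51120089 0.23927982] [[332. 213.]]
[0.2, 0.5, 0] [[331. 309.]]
[0.4, 0, 0] [[347. 173.]]
[0, 0.4, 0] [[446. 314.]]
top [[0.01, -0.99, 0.12], [-1.0, -0.01, 0.0], [0.0, -0.12, -0.99]]
[0, 0, 0] [[474. 361.]]
[0.20288748 0.51120089 0.23927982] [[191. 254.]]
[0.2, 0.5, 0] [[228. 257.]]
[0.4, 0, 0] [[468. 164.]]
[0, 0.4, 0] [[274. 358.]]
tin [0.245745   0.36511039 0.04328629]
side [0.24465209 0.36938479 0.04      ]
top [0.24738665 0.36495498 0.04      ]
cell top [0.35695322 0.2891958  0.156     ]
foot [0.35567602 0.28903022 0.01      ]
foot [0.35052242 0.29976542 0.01      ]
```

>>> play_rows(
  delta_pos=[
    [0,0,-3],
    [0,0,-4],
    [0,0,-4],
    [0,0,-3],
    [0,0,0],
  ],
  delta_rot=[
    [0,0,0],
    [0,0,0],
    [0,0,0],
    [0,0,0],
    [0,0,0],
  ],
  fingers=[100,100,100,100,100],
)

```text
clock: 1.1
eef_pos: [0.203, 0.5116, 0.3836]
ee_rot: [-0.002, 0.827, 0.562, 0.003]
contact_force: [-0.1, -0.2, 0.5]
gripper_width: 1.001
```

Run:
```python
from h import *
P={n:imaging.grab_frame(n) for n in("side","top")}
for n,p in P.items():
    for t in("cell_centre","mount_seat"):
        for a in imaging.cut_out(p,t)[:2]:
            ys,xs=np.nonzero(a["region"]); print(t,n,a["confidence"],a["xy"],len(xs),(xs.min(),xs.max(),ys.min(),ys.max()) if len(xs) else 0)
x,y=240,110
a=P["side"]["pixels"][y:y+150,x:x+200,::-1]; cv2.imwrite("pics/side1z.png",cv2.resize(a,None,fx=4,fy=4,interpolation=cv2.INTER_CUBIC))
a=P["side"]["pixels"]; cv2.imwrite("pics/side1.png",a[:,:,::-1])
```

```text
cell_centre side 0.86 [316.0, 181.1] 600 (np.int64(303), np.int64(327), np.int64(167), np.int64(194))
mount_seat side 0.55 [313.4, 214.8] 1098 (np.int64(298), np.int64(330), np.int64(190), np.int64(236))
cell_centre top 0.8 [330.9, 170.6] 827 (np.int64(317), np.int64(348), np.int64(153), np.int64(186))
```

View pics/side1z.png

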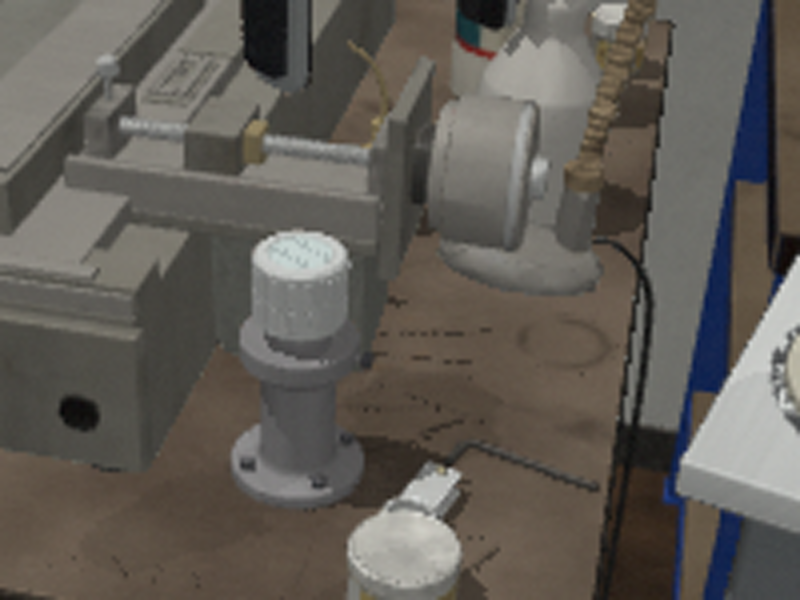

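```bash
python3 - <<'E'
from h import *
P={n:imaging.grab_frame(n) for n in("side","top")}
def T(nm,s,t):
    rs=[ray(P["side"],(240+s[0]/4,110+s[1]/4)),ray(P["top"],(240+t[0]/4,110+t[1]/4))]
    X=tri(rs); print(nm,X.round(4),[ (proj(P[n],X)[0]).round(1).tolist() for n in P])
    return X
T("celltop",(300,255),(375,233))
T("foot",(297,463),(365,291))
T("plate near top",(387,112),(548,265))
T("bed corner",(138,305),(228,158))
T("tin",(404,550),(212,495))
# cylinder silhouettes fit
from scipy.optimize import least_squares
M={}
for n in P:
    M[n]=imaging.cut_out(P[n],"cell_centre")[0]["region"]
th=np.linspace(0,2*np.pi,60)
def bb(p,m): ys,xs=np.nonzero(m); return np.array([xs.min(),xs.max()+1,ys.min(),ys.max()+1])-.5
def mod(p,x):
    c=np.array([[x[0]+.028*np.cos(t),x[1]+.028*np.sin(t),x[2]+h] for t in th for h in(-.022,.022)])
    q=proj(p,c); return np.array([q[:,0].min(),q[:,0].max(),q[:,1].min(),q[:,1].max()])
f=lambda x:np.concatenate([mod(P[n],x)-bb(P[n],M[n]) for n in P])
r=least_squares(f,[.356,.29,.134]); print(r.x,r.fun.round(1))
# overlay of the fit
for n,(cx,cy) in {"side":(240,110),"top":(240,110)}.items():
    im=cv2.resize(P[n]["pixels"][cy:cy+150,cx:cx+200,::-1],None,fx=4,fy=4,interpolation=cv2.INTER_CUBIC)
    for z in(-.022,.022):
        c=np.array([[r.x[0]+.028*np.cos(t),r.x[1]+.028*np.sin(t),r.x[2]+z] for t in th])
        q=((proj(P[n],c)+.5-[cx,cy])*4).astype(int); cv2.polylines(im,[q],True,(0,0,255),1)
    cv2.imwrite(f"pics/fit_{n}.png",im[100:400,100:600])
E
python3 -c "
import cv2,numpy as np
cv2.imwrite('pics/fit.png',np.vstack([cv2.imread('pics/fit_%s.png'%n) for n in('side','top')]))"
```

```text
celltop [0.3572 0.2889 0.153 ] [[314.8, 173.7], [333.8, 168.5]]
foot [0.3569 0.2887 0.0016] [[314.2, 225.7], [331.3, 182.9]]
plate near top [0.3344 0.2225 0.2205] [[338.0, 138.2], [376.3, 174.6]]
bed corner [0.4054 0.361  0.1394] [[280.0, 187.5], [294.0, 143.3]]
tin [0.2471 0.365  0.0357] [[340.8, 247.5], [293.1, 234.0]]
[0.35667311 0.29229477 0.13608953] [ 0.5 -0.9 -0.  -0.1  0.6 -0.5  0.1  0.3]
```

View pics/fit.png

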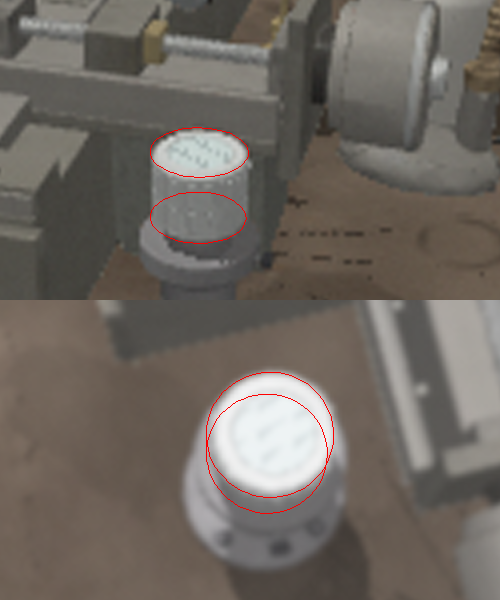

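Run:
```python
from h import *
P={n:imaging.grab_frame(n) for n in("side","top")}
def pt(nm,s): 
    # side pixel -> ray; list candidates for each height and top-pixel
    e,d=ray(P["side"],(240+s[0]/4,110+s[1]/4))
    for z in(.12,.14,.16,.18,.2,.22):
        X=e+d*(z-e[2])/d[2]; q=(proj(P["top"],X)[0]-[240,110])*4; print(nm,X.round(3),q.round())
pt("rail R top",(378,200)); pt("rail L top",(68,160)); pt("rail bottom-right",(378,245))
y,x=60,220
a=P["top"]["pixels"][70:220,260:460,::-1]; cv2.imwrite("pics/top2z.png",cv2.resize(a,None,fx=4,fy=4,interpolation=cv2.INTER_CUBIC))
```

```text
rail R top [0.375 0.15  0.12 ] [674. 214.]
rail R top [0.359 0.184 0.14 ] [607. 239.]
rail R top [0.343 0.218 0.16 ] [537. 265.]
rail R top [0.326 0.252 0.18 ] [463. 293.]
rail R top [0.31  0.286 0.2  ] [385. 323.]
rail R top [0.294 0.32  0.22 ] [303. 354.]
rail L top [0.583 0.207 0.12 ] [ 548. -219.]
rail L top [0.558 0.239 0.14 ] [ 485. -187.]
rail L top [0.533 0.271 0.16 ] [ 419. -153.]
rail L top [0.508 0.302 0.18 ] [ 350. -117.]
rail L top [0.483 0.334 0.2  ] [276. -80.]
rail L top [0.458 0.365 0.22 ] [198. -40.]
rail bottom-right [0.348 0.203 0.12 ] [559. 269.]
rail bottom-right [0.333 0.235 0.14 ] [494. 294.]
rail bottom-right [0.318 0.267 0.16 ] [426. 319.]
rail bottom-right [0.303 0.299 0.18 ] [354. 346.]
rail bottom-right [0.288 0.33  0.2  ] [278. 375.]
rail bottom-right [0.273 0.362 0.22 ] [198. 405.]
```

View pics/top2z.png

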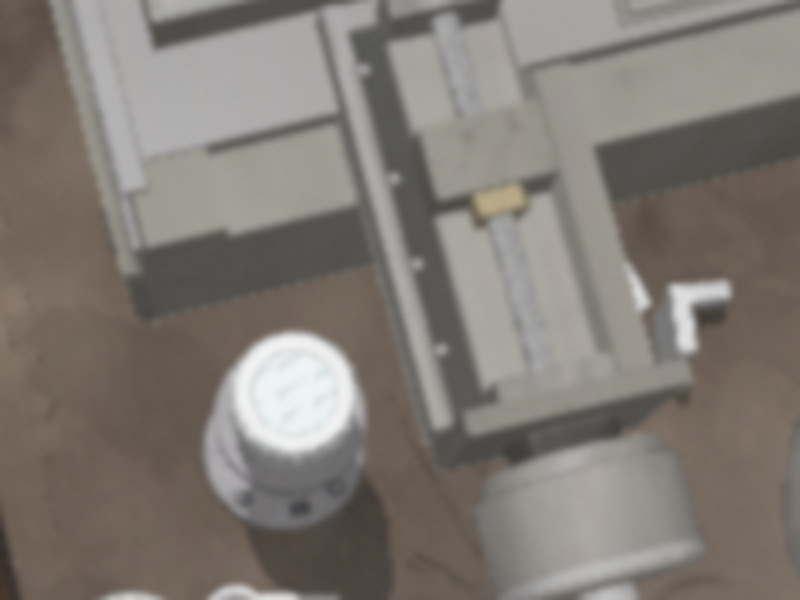

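>>> play_rows(
  delta_pos=[
    [-1.5,2.25,0],
    [-2,3,0],
    [-2,3,0],
    [-2,3,0],
    [-2,3,0],
    [-2,3,0],
    [-2,3,0],
    [-1.4,2.2,0],
    [0,0,0],
    [0,0,0],
  ],
  delta_rot=[
    [0,0,0],
    [0,0,0],
    [0,0,0],
    [0,0,0],
    [0,0,0],
    [0,0,0],
    [0,0,0],
    [0,0,0],
    [0,0,5],
    [0,0,5],
  ],
  fingers=[85,85,85,85,85,85,85,85,85,85],
)

```text
clock: 2.7
eef_pos: [0.3571, 0.2891, 0.3794]
ee_rot: [-0.0, 0.874, 0.485, 0.0]
contact_force: [-1.2, -0.3, -0.1]
gripper_width: 0.85
```

```bash
cat >> h.py <<'E'
def go(tgt,yaw=None):
    s=get_state(); q=s["ee_rot"]; r=R.from_quat([q[1],q[2],q[3],q[0]]); m=r.as_matrix()
    print("pos",s["eef_pos"].round(4) if hasattr(s["eef_pos"],"round") else s["eef_pos"],"t",s["clock"],"jawaz",np.degrees(np.arctan2(m[1,0],m[0,0])).round(1),"zaxis",m[:,2].round(4),"j6",round(float(s["joints"][5]),3),"F",np.round(s["contact_force"],1),"g",s["gripper_width"])
    y=np.arctan2(m[1,0],m[0,0]) if yaw is None else np.radians(yaw)
    T=np.array([[np.cos(y),np.sin(y),0],[np.sin(y),-np.cos(y),0],[0,0,-1]])
    print("dpos cm",(m.T@(np.array(tgt)-s["eef_pos"])*100).round(2),"drot",np.degrees((r.inv()*R.from_matrix(T)).as_rotvec()).round(2))
E
python3 -c "
from h import *
go([.357,.290,.22])"
```

```text
pos [0.3571 0.2891 0.3794] t 2.7 jawaz 58.0 zaxis [ 3.e-04  2.e-04 -1.e+00] j6 1.238 F [-1.2 -0.3 -0.1] g 0.8501736722110137
dpos cm [ 0.07 -0.06 15.94] drot [ 0.01 -0.02 -0.  ]
```

>>> play_rows(
  delta_pos=[
    [0,0,3],
    [0,0,4],
    [0,0,4],
    [0,0,4],
    [0,0,3],
    [0,0,1],
    [0,0,0],
  ],
  delta_rot=[
    [0,0,0],
    [0,0,0],
    [0,0,0],
    [0,0,0],
    [0,0,0],
    [0,0,0],
    [0,0,0],
  ],
  fingers=[85,85,85,85,85,85,85],
)

```text
clock: 3.4
eef_pos: [0.3561, 0.2895, 0.1887]
ee_rot: [0.0, 0.873, 0.487, -0.001]
contact_force: [0.1, -0.4, 1.1]
gripper_width: 0.848
```

Run:
```python
from h import *
P={n:imaging.grab_frame(n) for n in("side","top")}
go([.357,.290,.130])
ims=[]
for n in P:
    a=P[n]["pixels"][110:235,240:400,::-1]; ims.append(cv2.resize(a,None,fx=4,fy=4,interpolation=cv2.INTER_CUBIC)[:400])
cv2.imwrite("pics/c3.png",cv2.resize(np.vstack(ims),None,fx=.75,fy=.75))
```

```text
pos [0.357  0.2902 0.191 ] t 3.5 jawaz 58.4 zaxis [ 0.0015  0.0012 -1.    ] j6 1.235 F [ 0.2 -0.6 -0. ] g 0.8482194067369959
dpos cm [-0.03  0.01  6.1 ] drot [ 0.03 -0.1  -0.  ]
```

View pics/c3.png

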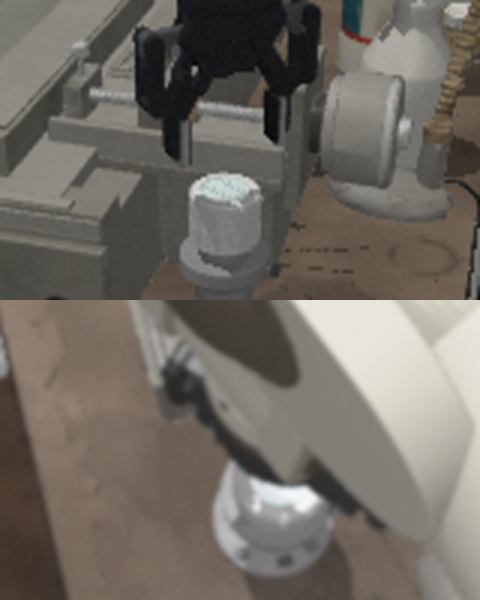

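The side view shows the two fingers (columns ~178 and ~273) straddling the cell (centre ~226), clear of the vise. I'll descend the rest of the way.

>>> play_rows(
  delta_pos=[
    [0,0,2],
    [0,0,2],
    [0,0,1.5],
    [0,0,0.6],
    [0,0,0],
    [0,0,0],
  ],
  delta_rot=[
    [0,0,0],
    [0,0,0],
    [0,0,0],
    [0,0,0],
    [0,0,0],
    [0,0,0],
  ],
  fingers=[85,85,85,85,85,85],
)

```text
clock: 4.1
eef_pos: [0.3569, 0.2902, 0.1293]
ee_rot: [-0.0, 0.873, 0.488, 0.001]
contact_force: [0.4, 0.3, 0.7]
gripper_width: 0.854
```

Run:
```python
from h import *
P={n:imaging.grab_frame(n) for n in("side","top")}
go([.357,.290,.130])
ims=[]
for n in P:
    a=P[n]["pixels"][110:235,240:400,::-1]; ims.append(cv2.resize(a,None,fx=4,fy=4,interpolation=cv2.INTER_CUBIC)[:400])
cv2.imwrite("pics/c4.png",cv2.resize(np.vstack(ims),None,fx=.75,fy=.75))
```

```text
pos [0.357  0.2902 0.1293] t 4.2 jawaz 58.4 zaxis [ 1.1e-03  9.0e-04 -1.0e+00] j6 1.235 F [ 0.3 -0.1  0.1] g 0.8486543365956283
dpos cm [-0.02  0.01 -0.07] drot [ 0.03 -0.08 -0.  ]
```

View pics/c4.png

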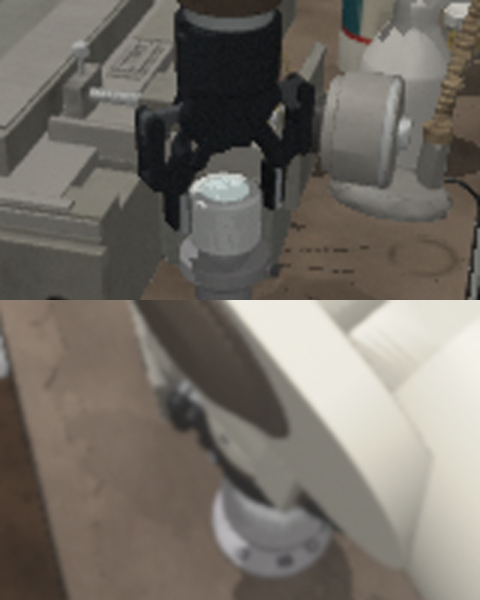

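>>> play_rows(
  delta_pos=[
    [0,0,0],
    [0,0,0],
    [0,0,0],
    [0,0,0],
    [0,0,0],
    [0,0,0],
  ],
  delta_rot=[
    [0,0,0],
    [0,0,0],
    [0,0,0],
    [0,0,0],
    [0,0,0],
    [0,0,0],
  ],
  fingers=[60,50,40,40,40,40],
)

```text
clock: 4.8
eef_pos: [0.3569, 0.2902, 0.1292]
ee_rot: [-0.0, 0.873, 0.488, 0.001]
contact_force: [-0.8, -0.2, 5.2]
gripper_width: 0.64
```

```bash
python3 -c "
from h import *
go([.357,.290,.130])"
```

```text
pos [0.3569 0.2902 0.1292] t 4.8 jawaz 58.4 zaxis [ 0.0011  0.001  -1.    ] j6 1.235 F [-0.8 -0.2  5.2] g 0.6401866262394521
dpos cm [-0.01  0.02 -0.08] drot [ 0.03 -0.08 -0.  ]
```

>>> play_rows(
  delta_pos=[
    [0,0,0.03],
    [0,0,0],
    [0,0,0],
    [0,0,0],
    [0,0,0],
  ],
  delta_rot=[
    [0,0,0],
    [0,0,5],
    [0,0,5],
    [0,0,5],
    [0,0,5],
  ],
  fingers=[40,40,40,40,40],
)

```text
clock: 5.3
eef_pos: [0.3572, 0.2902, 0.1292]
ee_rot: [-0.0, 0.945, 0.327, 0.001]
contact_force: [-0.2, -1.2, 6.3]
gripper_width: 0.64
```

>>> play_rows(
  delta_pos=[
    [0,0,0.05],
    [0,0,0],
    [0,0,0],
  ],
  delta_rot=[
    [0,0,3],
    [0,0,3],
    [0,0,0],
  ],
  fingers=[40,40,40],
)

```text
clock: 5.6
eef_pos: [0.3573, 0.2904, 0.1291]
ee_rot: [-0.0, 0.961, 0.278, 0.001]
contact_force: [-0.1, 0.8, 9.3]
gripper_width: 0.641
```

```bash
python3 -c "
from h import *
go([.357,.290,.130],32.4)
print(get_state()['ft_torque'])"
```

```text
pos [0.3573 0.2904 0.1291] t 5.6 jawaz 32.2 zaxis [ 0.0024  0.0017 -1.    ] j6 1.691 F [-0.1  0.8  9.3] g 0.6414653945038448
dpos cm [-0.04  0.02 -0.09] drot [-0.01 -0.17 -0.16]
[-0.12980767  0.05444026 -0.15096465]
```

>>> play_rows(
  delta_pos=[
    [0,0,0],
    [0,0,0],
    [0,0,0],
  ],
  delta_rot=[
    [0,0,3],
    [0,0,3],
    [0,0,0],
  ],
  fingers=[40,40,40],
)

```text
clock: 5.9
eef_pos: [0.3573, 0.2904, 0.1291]
ee_rot: [-0.001, 0.974, 0.227, 0.001]
contact_force: [-0.3, -0.8, 10.0]
gripper_width: 0.642
```

>>> play_rows(
  delta_pos=[
    [0,0,0],
    [0,0,0],
    [0,0,0],
  ],
  delta_rot=[
    [0,0,3],
    [0,0,3],
    [0,0,0],
  ],
  fingers=[40,40,40],
)

```text
clock: 6.2
eef_pos: [0.3574, 0.2904, 0.1291]
ee_rot: [-0.001, 0.984, 0.176, 0.001]
contact_force: [0.6, -0.6, 9.8]
gripper_width: 0.642
```

>>> play_rows(
  delta_pos=[
    [0,0,0],
    [0,0,0],
    [0,0,0],
  ],
  delta_rot=[
    [0,0,3],
    [0,0,3],
    [0,0,0],
  ],
  fingers=[40,40,40],
)

```text
clock: 6.5
eef_pos: [0.3573, 0.2904, 0.1291]
ee_rot: [-0.001, 0.992, 0.124, 0.001]
contact_force: [-0.3, 0.3, 8.9]
gripper_width: 0.643
```

Turned 44° so far, still on the pins.

>>> play_rows(
  delta_pos=[
    [0,0,0],
    [0,0,0],
    [0,0,0],
  ],
  delta_rot=[
    [0,0,3],
    [0,0,3],
    [0,0,0],
  ],
  fingers=[40,40,40],
)

```text
clock: 6.8
eef_pos: [0.3573, 0.2904, 0.129]
ee_rot: [-0.001, 0.997, 0.072, 0.001]
contact_force: [-0.6, -0.1, 8.3]
gripper_width: 0.646
```

>>> play_rows(
  delta_pos=[
    [0,0,0],
    [0,0,0],
    [0,0,0],
  ],
  delta_rot=[
    [0,0,3],
    [0,0,3],
    [0,0,0],
  ],
  fingers=[40,40,40],
)

```text
clock: 7.1
eef_pos: [0.3571, 0.2902, 0.1282]
ee_rot: [-0.0, 1.0, 0.02, 0.001]
contact_force: [2.0, 0.5, 4.3]
gripper_width: 0.637
```

>>> play_rows(
  delta_pos=[
    [0,0,0],
    [0,0,0.1],
    [0,0,0.1],
    [0,0,0],
  ],
  delta_rot=[
    [0,0,3],
    [0,0,0],
    [0,0,0],
    [0,0,0],
  ],
  fingers=[40,40,40,40],
)

```text
clock: 7.5
eef_pos: [0.3573, 0.2903, 0.1261]
ee_rot: [-0.001, 1.0, -0.005, 0.001]
contact_force: [3.7, 1.7, 5.1]
gripper_width: 0.642
```

```bash
python3 -c "
from h import *
go([.357,.290,.130])
print(get_state()['ft_torque'])"
```

```text
pos [0.3573 0.2903 0.1261] t 7.5 jawaz -0.5 zaxis [ 0.0019  0.0012 -1.    ] j6 2.262 F [3.7 1.7 5.1] g 0.6420033858893274
dpos cm [-0.03  0.03 -0.39] drot [-0.07 -0.11  0.  ]
[ 0.35136577 -0.74328269 -0.27338289]
```

>>> play_rows(
  delta_pos=[
    [0,0,0.1],
    [0,0,0.1],
    [0,0,0.1],
    [0,0,0],
  ],
  delta_rot=[
    [0,0,2],
    [0,0,0],
    [0,0,0],
    [0,0,0],
  ],
  fingers=[40,40,40,40],
)

```text
clock: 7.9
eef_pos: [0.3569, 0.2899, 0.1226]
ee_rot: [-0.0, 1.0, -0.023, 0.0]
contact_force: [4.1, -0.9, 3.0]
gripper_width: 0.643
```

```bash
python3 -c "
from h import *
go([.357,.290,.130])
print(get_state()['ft_torque'])"
```

```text
pos [0.3569 0.2899 0.1226] t 7.9 jawaz -2.6 zaxis [ 7.e-04  0.e+00 -1.e+00] j6 2.298 F [ 4.1 -0.9  3. ] g 0.6434521783497272
dpos cm [ 0.01 -0.01 -0.74] drot [-0.   -0.04  0.  ]
[-0.03468926 -0.83712396 -0.0971524 ]
```

>>> play_rows(
  delta_pos=[
    [0,0,0.15],
    [0,0,0.15],
    [0,0,0.1],
    [0,0,0],
  ],
  delta_rot=[
    [0,0,0],
    [0,0,0],
    [0,0,0],
    [0,0,0],
  ],
  fingers=[40,40,40,40],
)

```text
clock: 8.3
eef_pos: [0.3569, 0.2899, 0.1188]
ee_rot: [-0.0, 1.0, -0.023, 0.0]
contact_force: [3.6, -1.1, 5.4]
gripper_width: 0.639
```

```bash
python3 -c "
from h import *
go([.357,.290,.130])
print(get_state()['ft_torque'])"
```

```text
pos [0.3569 0.2899 0.1188] t 8.3 jawaz -2.6 zaxis [ 8.e-04  2.e-04 -1.e+00] j6 2.299 F [ 3.6 -1.1  5.4] g 0.639498417181386
dpos cm [ 0.01 -0.01 -1.12] drot [-0.01 -0.05  0.  ]
[-0.16122929 -0.73178765 -0.10505417]
```

Spring felt (5.4 N); 10.4 mm down. On to the seat.

>>> play_rows(
  delta_pos=[
    [0,0,0.1],
    [0,0,0.1],
    [0,0,0.05],
    [0,0,0],
  ],
  delta_rot=[
    [0,0,0],
    [0,0,0],
    [0,0,0],
    [0,0,0],
  ],
  fingers=[40,40,40,40],
)

```text
clock: 8.7
eef_pos: [0.3569, 0.29, 0.1174]
ee_rot: [-0.0, 1.0, -0.023, 0.001]
contact_force: [0.5, -3.3, 14.5]
gripper_width: 0.641
```

```bash
python3 -c "
from h import *
go([.357,.290,.130])
print(get_state()['ft_torque'])"
```

```text
pos [0.3569 0.29   0.1174] t 8.7 jawaz -2.6 zaxis [ 1.5e-03  9.0e-04 -1.0e+00] j6 2.299 F [ 0.5 -3.3 14.5] g 0.6412642593764566
dpos cm [ 0.01 -0.   -1.26] drot [-0.06 -0.09  0.  ]
[-0.65670443  0.03783675 -0.06299542]
```

>>> play_rows(
  delta_pos=[
    [0,0,0.05],
    [0,0,0],
    [0,0,0],
  ],
  delta_rot=[
    [0,0,0],
    [0,0,0],
    [0,0,0],
  ],
  fingers=[40,40,40],
)

```text
clock: 9.0
eef_pos: [0.3569, 0.29, 0.1174]
ee_rot: [-0.001, 1.0, -0.023, 0.001]
contact_force: [-0.7, -4.5, 18.5]
gripper_width: 0.642
```

Run:
```python
from h import *
P={n:imaging.grab_frame(n) for n in("side","top")}
go([.357,.290,.130])
ims=[]
for n in P:
    for t in ("cell_centre","grease_tin_centre","loupe_centre"):
        r=imaging.search_frame(P[n],t); print(n,t,[(a["confidence"],a["xy"]) for a in r[:1]])
    a=P[n]["pixels"][120:270,240:400,::-1]; ims.append(cv2.resize(a,None,fx=4,fy=4,interpolation=cv2.INTER_CUBIC))
cv2.imwrite("pics/c5.png",cv2.resize(np.hstack(ims),None,fx=.62,fy=.62))
```

```text
pos [0.3569 0.29   0.1174] t 9.1 jawaz -2.6 zaxis [ 0.0018  0.0012 -1.    ] j6 2.299 F [-0.8 -3.7 18.4] g 0.6436066928147908
dpos cm [ 0.01 -0.   -1.26] drot [-0.07 -0.1   0.  ]
side cell_centre [(0.69, [311.7, 185.5])]
side grease_tin_centre [(0.83, [342.4, 255.8])]
side loupe_centre [(0.43, [346.1, 233.4])]
top cell_centre [(0.53, [319.7, 180.2])]
top grease_tin_centre [(0.79, [291.9, 234.1])]
top loupe_centre [(0.64, [326.5, 223.8])]
```

View pics/c5.png

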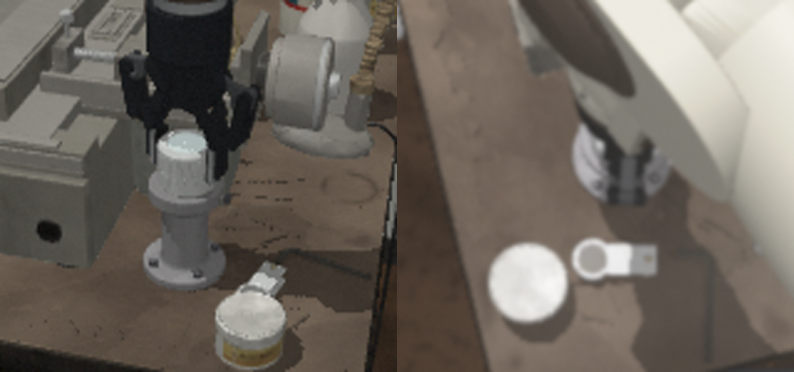

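```bash
python3 -c "
from h import *
print(job.close_job()); go([.357,.290,.1174])"
```

```text
the job is handed in; nothing more can be done
None
the job is handed in; nothing more can be done
```

The lens cell is fully home on the seat and was still gripped and pushed down when I handed the job in. No verdict came back, and nothing could be read after the hand-in.

- **What I did:** I found the cell at about (0.357, 0.290) from the two cameras and gripped it while it still rested on the pins. I turned it clockwise under about 5–10 N. It began to drop at about 56°, so I turned it to 61° and pushed it down.
- **Height:** The tool came down 11.8 mm, from 0.1292 to 0.1174 m, against the expected 12 mm. The spring was felt at about 5 N along the way. Pushing 0.5 mm further raised the force from 14.5 to 18.5 N with no movement, so it is against a hard stop.
- **Position:** The tool stayed within 0.5 mm of where it gripped and tilted about 0.002 rad. The fingers are holding at 64% of the stroke.
- **Pictures:** The last side picture shows no gap under the cell. I judged its drop there by eye only: about 5.6 px against roughly 4.2 expected.
- **Bystanders:** The tin and the loupe look unmoved. Their detected centres differ by up to 5 px from the start, mostly because the arm hid less of them. I saw no contact with either.

The two methods I used to locate the cell differed by about 3 mm in y. The low sideways force while gripping (under 2 N) suggested the grip was centred.

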